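# Put the brayers away in their fitted trays

## Task

The printing session is over: put the three brayers lying on the inking slab away in the drawer, each lengthwise in the white tray made for its width (either end first), flat on the tray floor inside the rim and on its back with the roller uppermost. Lay each one down rather than dropping it, and leave the palette knife, ink tin and mug where they are.

Things in the scene. Friction and masses are not known exactly. Their poses are not given: they have to be found in the camera images.
- brayer_small: small brayer (sizes in mm): roller 34 wide, frame 50 wide, 180 long, 170 g. On its back on a 6 mm glass slab. Origin mid-length on its underside; x from handle to roller, z up. Black roller, diameter 36, axis x +70 z 46; wire frame x +33 to +90. Blue handle, 25 thick, y 0, x -90 to +40, rising to the roller; grip at x +15 (axis 28 above underside), closing along y
- brayer_medium: medium brayer (sizes in mm): roller 58 wide, frame 74 wide, 180 long, 185 g. On its back on a 6 mm glass slab. Origin mid-length on its underside; x from handle to roller, z up. Black roller, diameter 36, axis x +70 z 46; wire frame x +33 to +90. Blue handle, 25 thick, y 0, x -90 to +40, rising to the roller; grip at x +15 (axis 28 above underside), closing along y
- brayer_large: large brayer (sizes in mm): roller 84 wide, frame 100 wide, 180 long, 210 g. On its back on a 6 mm glass slab. Origin mid-length on its underside; x from handle to roller, z up. Black roller, diameter 36, axis x +70 z 46; wire frame x +33 to +90. Blue handle, 25 thick, y 0, x -90 to +40, rising to the roller; grip at x +15 (axis 28 above underside), closing along y
- tray_small: white shallow tray for the small brayer, fixed in a plywood drawer (rim 22, its front 32 above the bench): 206 x 76 mm outside, 200 x 70 inside (10 play all round), 11 high, walls and floor 3. Origin: centre of its underside, 8 above the bench, so the floor is 11 above the bench; x along its length, z up; both ends alike. Trays stand side by side, 130 apart
- tray_medium: white shallow tray for the medium brayer, fixed in a plywood drawer (rim 22, its front 32 above the bench): 206 x 100 mm outside, 200 x 94 inside (10 play all round), 11 high, walls and floor 3. Origin: centre of its underside, 8 above the bench, so the floor is 11 above the bench; x along its length, z up; both ends alike. Trays stand side by side, 130 apart
- tray_large: white shallow tray for the large brayer, fixed in a plywood drawer (rim 22, its front 32 above the bench): 206 x 126 mm outside, 200 x 120 inside (10 play all round), 11 high, walls and floor 3. Origin: centre of its underside, 8 above the bench, so the floor is 11 above the bench; x along its length, z up; both ends alike. Trays stand side by side, 130 apart
- knife: palette knife, not part of the job: dark wooden handle 17 mm thick and thin steel blade, 190 mm long, lying flat near the edge of the slab farther from the robot. Origin on the underside where blade meets shank; x towards the blade tip.
- ink_tin: closed ink tin, 76 mm diameter, 62 mm high, not part of the job, standing beyond the slab and drawer. Origin at the centre of its underside, z up.
- mug: blue ceramic mug, 76 mm across, 85 mm high, with a handle, not part of the job, standing beyond the slab and drawer. Origin at the centre of its underside, z up.
Things that resemble listed ones, but are neither listed nor needed, are in the scene too. Leave any yellow look-alike of the brayer_small alone.

How it is judged:
At the end, for the whole second after the job is handed in: Each brayer lies in the tray of its own size, roller up: origin within 14 mm lengthwise and 30 mm sideways of the tray centre and less than 6.5 mm above the tray underside, lengthwise within 0.35 rad either way round, level within 0.08 rad, resting on the tray, released and still (x of brayer_small in the frame of tray_small between -0.014 and 0.014 m and y of brayer_small in the frame of tray_small between -0.03 and 0.03 m and z of brayer_small in the frame of tray_small between 0 and 0.0065 m and angle between each of brayer_small, brayer_medium, brayer_large's own z axis and vertical below 0.08 rad and angle between the x axis of brayer_small and the x axis of tray_small, either way round below 0.35 rad and linear speed of each of brayer_small, brayer_medium, brayer_large below 0.02 m/s and angular speed of each of brayer_small, brayer_medium, brayer_large below 0.2 rad/s and contact force between brayer_small and tray_small above 0.3 N and x of brayer_medium in the frame of tray_medium between -0.014 and 0.014 m and y of brayer_medium in the frame of tray_medium between -0.03 and 0.03 m and z of brayer_medium in the frame of tray_medium between 0 and 0.0065 m and angle between the x axis of brayer_medium and the x axis of tray_medium, either way round below 0.35 rad and contact force between brayer_medium and tray_medium above 0.3 N and x of brayer_large in the frame of tray_large between -0.014 and 0.014 m and y of brayer_large in the frame of tray_large between -0.03 and 0.03 m and z of brayer_large in the frame of tray_large between 0 and 0.0065 m and angle between the x axis of brayer_large and the x axis of tray_large, either way round below 0.35 rad and contact force between brayer_large and tray_large above 0.3 N); the robot touches nothing.
It fails at once if the knife is pushed more than 30 mm or tipped over (distance of knife from where it was at the start of the episode above 0.03 m or angle between knife's own z axis and vertical above 0.6 rad).
It fails at once if the ink tin is pushed more than 30 mm or tipped over (distance of ink_tin from where it was at the start of the episode above 0.03 m or angle between ink_tin's own z axis and vertical above 0.6 rad).
It fails at once if the mug is pushed more than 30 mm or tipped over (distance of mug from where it was at the start of the episode above 0.03 m or angle between mug's own z axis and vertical above 0.6 rad).
It fails at once if a brayer is dropped: in the air, more than 24 mm above the tray floor, without the fingers holding it ((height (world z) of brayer_small above 0.035 m and contact force between the fingers and brayer_small below 0.05 N) or (height (world z) of brayer_medium above 0.035 m and contact force between the fingers and brayer_medium below 0.05 N) or (height (world z) of brayer_large above 0.035 m and contact force between the fingers and brayer_large below 0.05 N)).
It also fails if it takes over 96 s, if anything falls off the work surface, if the arm or the gripper's body presses on something with over 40 N, if the wrist force passes 120 N, or if a joint passes its speed limit or range.

## Robot

A 7-joint arm with a two-finger parallel gripper is mounted at the origin on the work surface. World frame = base frame: x ahead of the robot, y to its left, z up, the work surface at z = 0. Lengths are in m, angles in rad, forces in N, time in s.
With the tool pointing down it reaches from about 0.4 to 0.875 m from the base axis. Payload 19.3 kg.
Tool frame: the origin (TCP) lies midway between the tips of the shut fingers; the grasp point (between the pads) lies 19 mm behind it; z points along the fingers, y is the line along which they close (so a half turn about z gives the same grasp; the last joint's range is limited). The gripper opens to 85 mm and grips with 20 to 120 N. Pads are 22 mm wide; open, the fingers measure 114 mm over their backs; the gripper's body (76 mm by 85 mm) begins 54 mm behind the grasp point. The pads swing forward as they close: fully open they stand 13 mm farther back than shut.
Start: joints at [1.205, 0.521, -0.036, 1.599, 0.021, 1.021, -0.113], TCP at [0.182, -0.598, 0.231] pointing down, gripper open.
Joint ranges: [-2.91, 2.91], [-0.3, 2.13], [-1.5, 1.42], [0.17, 2.43], [-1.26, 4.41], [0.16, 1.93], [-2.52, 2.52]. Speed limits (rad/s): [1.89, 1.89, 2.39, 2.39, 3.01, 3.01, 3.01].

## Interface

Orientations are given as [roll, pitch, yaw] about the fixed x, y, z axes, in that order (R = Rz(yaw) Ry(pitch) Rx(roll)).
In Python, from workcell import telemetry, grab_frame, calibration, bot, outline_of, landmark_of gives the robot as it stands. The module is installed in compiled form; this text tells all that it offers.
- The arm moves only by the shell command python3 -m inch 'ROWS' [FORCE]. ROWS is JSON, a list of rows, each a list of 7 numbers: the shift along the tool's x, y, z in m, then the turn, a rotation vector about the tool's x, y, z in rad, then the closure, from 0 (fully open) to 1 (shut). A call has 1 to 5 rows; each row shifts and turns the commanded pose from where the row before left it, along the tool's axes as they then stand; what a row does not reach is not made up. A row lasts 1/10 s, in which the tool goes at most 50 mm and 8.59 degrees, less where a joint would pass 70% of its speed; a pose out of reach is approached as far as the arm can. A call is refused whole if a number of a shift passes 0.05 or a number of a turn 0.15, either way. A call with a gripper value outside its range is refused whole. The fingers move at their own pace and stop on an object; FORCE is the grip in N (left out, the last holds). Time passes only in rows, so rows that do not move let the fingers close. It gives the time, the measured TCP pose, the force, the opening and the grip force at its end, in the units of the state.
- telemetry.observe(): the state, without advancing time (a new reading comes with each control period).
- grab_frame(name): name is "scene" or "top"; returns the picture (480x640x3 uint8, red, green, blue); there is no depth.
- calibration(name): a dict with "fovy" (degrees; the focal length in pixels is half the picture's height over the tangent of half this angle, whatever the lens; pixels are square), "cx", "cy" (the principal point, pixels), "pose" (4x4, takes a point from camera to world coordinates). Camera axes: x right, y down, z forward; pixel columns grow to the right and rows downward; lengths in m; the calibration is good to about 2 mm. A picture is of the moment at which its call begins. calibration takes no time and is no camera call.
- bot.job_done(): hands the job in; it is judged then, once.
Trained networks look in the newest picture that a camera, given by its name, has taken for a name from the list of things; names that differ only in an ending like _2 or _b are one class to them, and where a whole thing is asked for, a point or a joint stands for the part that bears it (a point fixed in the world has none). Each returns a list of dicts, best first, with "score" (0 to 1); they miss things now and then, are a little off and sometimes report something else, mostly with a low value. They report only what shows in the picture. A call takes as long as a camera call. They do not tell look-alikes from the thing itself.
- outline_of(label, camera): "region" (480x640 bool, what is visible of it) and "rect" ([left, top, right, bottom] in pixels, round what is visible of it).
- landmark_of(label, camera): "xy" ([column, row] in pixels: a listed point, or the origin of a listed thing).
The state is a dict: "clock": time; "qpos": joint angles; "qd": joint speeds; "joint_efforts": joint torques, N m; "position": TCP position; "tool_rot": TCP orientation; "force": force on the tool from outside, world axes, zero at the start; "moment": the same for the moment, N m; "grip_width": finger opening in m; "finger_force": force on a finger pad.
Only numpy, scipy, OpenCV 4.12 (cv2) and the standard library are available. Lean on these libraries where they do the work, as an engineer would, in place of code of your own. Each camera call takes 0.05 s, during which the arm holds its last target. There are 200 camera calls.

## Working session

There is one attempt and no reset: what is moved stays moved. The work goes in short steps, Python scripts to look and compute and a shell command to move; the robot and the scene stay as the last step left them, time stands still between calls to the robot, and variables do not carry over. Pictures are saved under pics/ and viewed, at most 14 in all, crops included, and the job is handed in when it is done.

```bash
mkdir -p pics; cat > h.py <<'E'
import numpy as np, cv2
from workcell import telemetry, grab_frame, calibration, bot, outline_of, landmark_of
def ray(cam,uv):
    c=calibration(cam);f=240/np.tan(np.radians(c["fovy"])/2)
    d=np.array([(uv[0]-c["cx"])/f,(uv[1]-c["cy"])/f,1.]);P=np.array(c["pose"])
    return P[:3,3],P[:3,:3]@d
def at(cam,uv,z):
    o,d=ray(cam,uv);return o+d*(z-o[2])/d[2]
def pic(cam,name):
    im=grab_frame(cam);cv2.imwrite("pics/"+name,im[:,:,::-1]);return im
E
python3 - <<'E'
from h import *
np.set_printoptions(precision=3,suppress=True)
pic("top","t0.png");pic("scene","s0.png")
for c in("top","scene"):
    k=calibration(c);print(c,k["fovy"],k["cx"],k["cy"],np.array(k["pose"]))
print(telemetry.observe())
Z=dict(brayer_small=.006,brayer_medium=.006,brayer_large=.006,tray_small=.008,tray_medium=.008,tray_large=.008,knife=.006,ink_tin=0,mug=0)
for n,z in Z.items():
    for r in landmark_of(n,"top")[:3]: print(n,round(r["score"],2),r["xy"],at("top",r["xy"],z))
E
```

```text
top 57.497414524255205 319.7125843390661 237.43874756982555 [[-0.007 -0.998  0.06   0.57 ]
 [-1.     0.007  0.013 -0.005]
 [-0.013 -0.06  -0.998  0.915]
 [ 0.     0.     0.     1.   ]]
scene 45.240604193241964 321.5355577553292 245.44843651250022 [[ 0.061  0.629 -0.775  1.675]
 [ 0.998 -0.052  0.036 -0.043]
 [-0.018 -0.776 -0.631  0.902]
 [ 0.     0.     0.     1.   ]]
{'clock': 0.1, 'qpos': array([ 1.205,  0.522, -0.036,  1.6  ,  0.021,  1.021, -0.113]), 'qd': array([ 0.001,  0.   ,  0.   , -0.002, -0.001, -0.001,  0.001]), 'joint_efforts': array([  0.005, -92.849,   1.985, -37.054,   0.018,   0.005,  -0.   ]), 'position': array([ 0.182, -0.598,  0.231]), 'tool_rot': array([-3.141,  0.   ,  0.296]), 'force': array([0.479, 0.093, 0.145]), 'moment': array([-0.004,  0.03 , -0.037]), 'finger_force': 0.0, 'grip_width': 0.08573241918390487}
brayer_small 0.91 [205.1, 328.1] [0.439 0.244 0.006]
brayer_small 0.69 [157.5, 180.7] [0.747 0.348 0.006]
brayer_small 0.67 [374.1, 286.6] [ 0.522 -0.105  0.006]
brayer_medium 0.77 [268.9, 331.0] [0.433 0.112 0.006]
brayer_medium 0.61 [437.9, 282.5] [ 0.53  -0.237  0.006]
brayer_large 0.59 [143.0, 329.9] [0.436 0.373 0.006]
tray_small 0.87 [373.4, 284.1] [ 0.527 -0.104  0.008]
tray_small 0.63 [205.4, 327.4] [0.441 0.243 0.008]
tray_medium 0.56 [439.1, 283.0] [ 0.529 -0.239  0.008]
tray_large 0.59 [500.3, 282.0] [ 0.53  -0.364  0.008]
knife 0.79 [227.0, 252.3] [0.595 0.2   0.006]
ink_tin 0.6 [408.5, 169.4] [ 0.767 -0.182  0.   ]
mug 0.57 [275.4, 166.6] [0.776 0.099 0.   ]
```

View pics/t0.png

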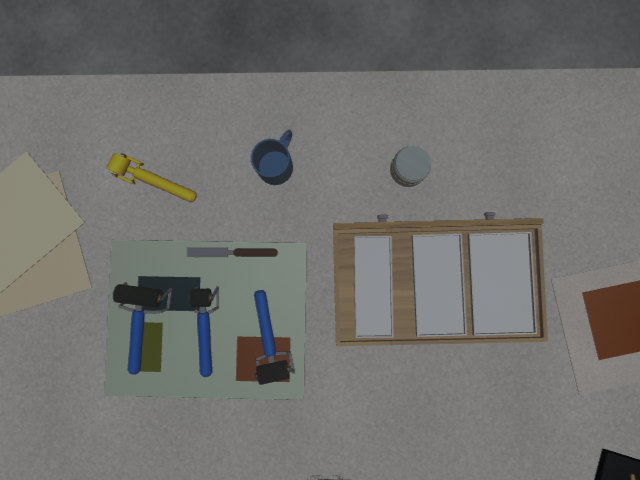

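View pics/s0.png

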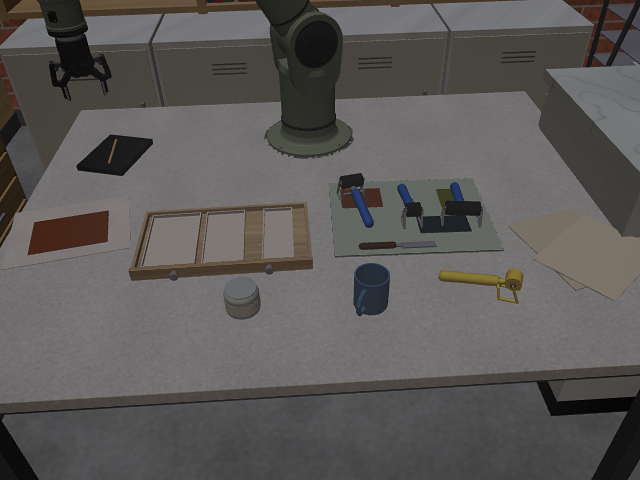

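The top view shows the large brayer with its roller at (137,295), the small one at (203,297) and the medium one at (272,372), the medium pointing the opposite way. The trays, from left to right, are small (374,286), medium (439,284) and large (502,283). The yellow decoy is at (150,178).

```bash
cat > m.py <<'E'
from h import *
np.set_printoptions(precision=4,suppress=True)
def proj(cam,p):
    c=calibration(cam);f=240/np.tan(np.radians(c["fovy"])/2);P=np.linalg.inv(c["pose"]);q=P[:3,:3]@p+P[:3,3]
    return q[:2]/q[2]*f+[c["cx"],c["cy"]]
def handles(im):
    hsv=cv2.cvtColor(im,cv2.COLOR_RGB2HSV);m=cv2.inRange(hsv,(105,150,60),(125,255,255))
    n,l,s,c=cv2.connectedComponentsWithStats(m)
    out=[]
    for i in range(1,n):
        if s[i,4]<250: continue
        ys,xs=np.nonzero(l==i);p=np.c_[xs,ys].astype(float);mu=p.mean(0)
        d=np.linalg.svd(p-mu,full_matrices=False)[2][0];t=(p-mu)@d
        out.append((s[i,4],mu,mu+d*np.percentile(t,.5),mu+d*np.percentile(t,99.5),m))
    return out
def rollers(im,boxes):
    g=im.max(2);r=[]
    for x0,y0,x1,y1 in boxes:
        m=(g[y0:y1,x0:x1]<45).astype(np.uint8);m=cv2.morphologyEx(m,cv2.MORPH_OPEN,np.ones((5,5)))
        ys,xs=np.nonzero(m);rc=cv2.minAreaRect(np.c_[xs+x0,ys+y0].astype(np.float32));r.append(rc)
    return r
E
python3 - <<'E'
from m import *
im=cv2.imread("pics/t0.png")[:,:,::-1].copy()
for a,mu,e0,e1,_ in handles(im): print(a,mu,e0,e1,at("top",e0,.03)[:2],at("top",e1,.03)[:2])
for rc in rollers(im,[(105,278,175,312),(185,284,222,312),(250,355,298,388)]):
    print(rc,at("top",rc[0],.055)[:2])
g=cv2.cvtColor(im,cv2.COLOR_RGB2HSV)
m=((g[...,1]<30)&(g[...,2]>135)).astype(np.uint8);m[:225]=0;m[345:]=0;m[:,:340]=0;m[:,545:]=0
n,l,s,c=cv2.connectedComponentsWithStats(m)
for i in range(1,n):
    if s[i,4]>800:
        ys,xs=np.nonzero(l==i);rc=cv2.minAreaRect(np.c_[xs,ys].astype(np.float32))
        b=cv2.boxPoints(rc);w=np.array([at("top",q,.013)[:2] for q in b])
        print(s[i,4],rc,at("top",rc[0],.013)[:2],np.linalg.norm(w-np.roll(w,1,0),axis=1),w.tolist())
E
```

```text
666 [264.8078 323.1502] [259.2424 291.0143] [270.2605 354.6349] [0.516  0.1287] [0.3895 0.1065]
701 [135.7803 341.4094] [138.2826 310.9821] [133.1912 372.8924] [0.4774 0.3731] [0.3546 0.3811]
680 [204.3412 343.6162] [202.8051 313.0296] [205.9215 375.0845] [0.4726 0.2425] [0.3498 0.235 ]
((137.65243530273438, 295.6280517578125), (48.0377197265625, 19.43595314025879), 6.34019136428833) [0.5099 0.3642]
((199.5, 298.0), (18.0, 19.0), 90.0) [0.5046 0.2422]
((271.76922607421875, 371.84613037109375), (18.43491554260254, 30.201881408691406), 78.69007110595703) [0.3617 0.1004]
5694 ((500.80609130859375, 282.5107727050781), (100.289794921875, 58.1325798034668), 86.8201675415039) [ 0.5294 -0.3628] [0.2038 0.1191 0.2036 0.1174] [[0.6289986090266474, -0.30084150853664526], [0.6347491947270266, -0.4197617505499286], [0.4312270227139795, -0.42386393904026887], [0.42529915852143085, -0.3065778824940753]]
4459 ((438.17236328125, 283.7957763671875), (99.12702941894531, 46.682212829589844), 88.24659729003906) [ 0.5275 -0.2353] [0.2019 0.0958 0.2016 0.0946] [[0.6279659174701145, -0.1865702288226746], [0.6301972365464332, -0.2823940086500666], [0.4285538991896457, -0.2833261834002146], [0.426116647412476, -0.18879761833738334]]
3353 ((372.5, 286.5), (101.0, 35.0), 90.0) [ 0.5228 -0.1011] [0.206  0.0721 0.2058 0.0711] [[0.62673066375293, -0.06648759735924213], [0.6261951922002686, -0.1385716872532654], [0.42043032285260595, -0.1352299630539991], [0.42074761951699424, -0.0641296817316017]]
```

```bash
python3 -m inch '[[0,0,0,0,0,0.148,0.3],[0,0,0,0,0,0.148,0.3],[0.03,-0.038,0,0,0,0,0.3],[0.03,-0.038,0,0,0,0,0.3],[0.03,-0.038,0,0,0,0,0.3]]' 40
python3 -m inch '[[0.03,-0.038,0,0,0,0,0.3],[0.03,-0.038,0,0,0,0,0.3],[0.03,-0.038,0,0,0,0,0.3],[0.03,-0.038,0,0,0,0,0.3],[0.03,-0.038,0,0,0,0,0.3]]'
python3 -m inch '[[0.0,-0.04,0,0,0,0,0.3],[0,-0.04,0,0,0,0,0.3],[0,-0.04,0,0,0,0,0.3],[0,-0.04,0,0,0,0,0.3],[0,-0.04,0,0,0,0,0.3]]'; python3 -c "
from h import *;print(telemetry.observe()['qpos'])"
```

```text
clock: 1.05
position: [0.273, -0.4825, 0.2313]
tool_rot: [3.141, -0.0, -0.001]
force: [0.7, -0.3, 0.2]
grip_width: 0.0596
finger_force: 0.0
clock: 1.55
position: [0.4232, -0.2923, 0.2316]
tool_rot: [3.141, -0.0, -0.0]
force: [0.2, -1.6, -0.2]
grip_width: 0.0598
finger_force: 0.0
clock: 2.05
position: [0.4221, -0.0924, 0.2315]
tool_rot: [3.141, -0.001, -0.0]
force: [1.3, -0.4, -0.4]
grip_width: 0.0598
finger_force: 0.0
[ 0.23064996  0.21891488 -0.17746303  2.07317445  0.05111839  0.85293504
 -1.54745326]
```

```bash
python3 -m inch '[[-0.002,-0.04,0,0,0,0,0.3],[-0.002,-0.04,0,0,0,0,0.3],[-0.002,-0.04,0,0,0,0,0.3],[-0.001,-0.042,0,0,0,-0.1,0.3],[-0.004,-0.04,0,0,0,-0.093,0.3]]'
python3 -m inch '[[0,0,0.04,0,0,0,0.3],[0,0,0.04,0,0,0,0.3],[0,0,0.04,0,0,0,0.3],[0,0,0,0,0,0,0.3]]'
python3 -c "
from h import *;pic('top','t1.png');pic('scene','s1.png');a=cv2.imread('pics/t1.png')[270:400,180:340];b=cv2.imread('pics/s1.png')[140:270,300:500]
cv2.imwrite('pics/c1.png',np.vstack([cv2.resize(a,(600,300) if 0 else (400,325)),cv2.resize(b,(400,260))]))"
```

```text
clock: 2.55
position: [0.4075, 0.1094, 0.2316]
tool_rot: [-3.141, -0.001, 0.197]
force: [0.8, -0.2, 0.8]
grip_width: 0.06
finger_force: 0.0
clock: 2.95
position: [0.4051, 0.107, 0.1081]
tool_rot: [3.141, 0.007, 0.194]
force: [0.4, 1.0, 1.4]
grip_width: 0.0598
finger_force: 0.0
```

View pics/c1.png

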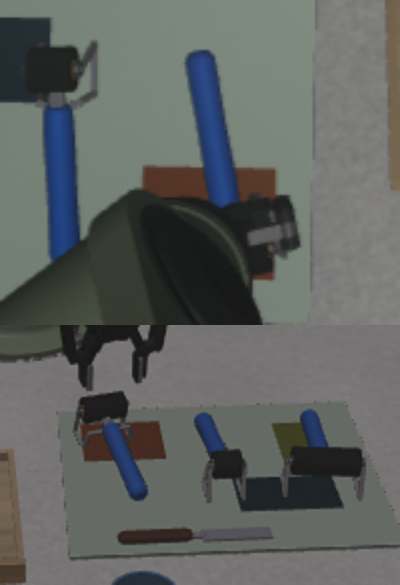

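```bash
python3 -m inch '[[0.008,0,0,0,0,0,0.3],[0,0,0,0,0,0,0.3]]'; python3 -c "
from h import *;s=telemetry.observe();print(s['qpos'],s['position'],s['tool_rot'])"
```

```text
clock: 3.25
position: [0.4174, 0.1095, 0.1131]
tool_rot: [-3.141, -0.004, 0.192]
force: [-0.1, 0.6, 0.0]
grip_width: 0.0595
finger_force: 0.0
[-0.15707499  0.42666195 -0.29582513  2.1858807   0.23245357  0.55374082
 -2.00455316] [0.41736671 0.10950476 0.11313174] [-3.14117484 -0.00389598  0.1921823 ]
```

```bash
python3 -m inch '[[0,0,0.03,0,0,0,0.3],[0,0,0.03,0,0,0,0.3],[0,0,0.02,0,0,0,0.3],[0,0,0.012,0,0,0,0.3],[0,0,0.005,0,0,0,0.3]]'
python3 -m inch '[[0,0,0,0,0,0,0.3],[0,0,0,0,0,0,0.3]]'; python3 -c "
from h import *;s=telemetry.observe();print(s['qpos'],s['position'],s['tool_rot'])"
```

```text
clock: 3.75
position: [0.4157, 0.1091, 0.0143]
tool_rot: [3.141, -0.0, 0.193]
force: [-0.5, 0.6, 0.6]
grip_width: 0.0601
finger_force: 0.0
clock: 3.95
position: [0.4159, 0.1092, 0.0152]
tool_rot: [-3.141, -0.001, 0.192]
force: [0.4, 0.4, -0.2]
grip_width: 0.0598
finger_force: 0.0
[-0.258182    0.63004053 -0.17523049  2.232138    0.35209045  0.3029081
 -2.11570811] [0.41585024 0.10915148 0.01520192] [-3.14146055e+00 -1.39059820e-03  1.92490744e-01]
```

```bash
python3 -m inch '[[0,0,0,0,0,0,1],[0,0,0,0,0,0,1],[0,0,0,0,0,0,1],[0,0,0,0,0,0,1],[0,0,0,0,0,0,1]]' 50
python3 -m inch '[[0,0,0,0,0,0,1],[0,0,-0.005,0,0,0,1],[0,0,-0.01,0,0,0,1],[0,0,-0.015,0,0,0,1],[0,0,-0.015,0,0,0,1]]'
python3 -c "
from h import *;pic('scene','s2.png');b=cv2.imread('pics/s2.png')[140:270,300:500]
cv2.imwrite('pics/c2.png',cv2.resize(b,(600,390)))"
```

```text
clock: 4.45
position: [0.4156, 0.1088, 0.0149]
tool_rot: [3.141, -0.001, 0.192]
force: [-1.3, -2.8, 12.5]
grip_width: 0.0236
finger_force: 48.3
clock: 4.95
position: [0.4151, 0.109, 0.0604]
tool_rot: [-3.142, 0.0, 0.193]
force: [0.6, 0.3, -2.4]
grip_width: 0.0236
finger_force: 49.1
```

View pics/c2.png

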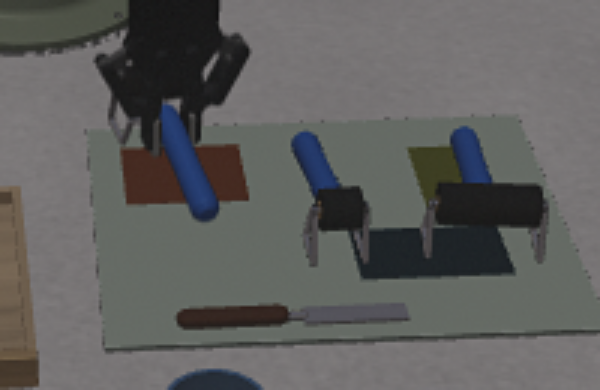

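```bash
python3 -m inch '[[0,0,-0.035,0,0,0,1],[0,0,-0.035,0,0,0.05,1],[0,0,0,0,0,0.12,1],[0.01,0.035,0,0,0,0,1],[0.011,0.04,0,0,0,0,1]]'
python3 -m inch '[[0.011,0.04,0,0,0,0,1],[0.011,0.04,0,0,0,0,1],[0.011,0.04,0,0,0,0,1],[0.011,0.04,0,0,0,0,1],[0.011,0.04,0,0,0,0,1]]'
python3 -m inch '[[0.008,0.04,0,0,0,0,1],[0.003,0.025,0,0,0,0,1],[0,0.005,0,0,0,0,1],[0,0,0,0,0,0,1],[0,0,0,0,0,0,1]]'
```

```text
clock: 5.5
position: [0.4382, 0.0348, 0.13]
tool_rot: [-3.141, -0.001, 0.026]
force: [0.2, 0.7, -2.7]
grip_width: 0.0236
finger_force: 49.8
clock: 6.0
position: [0.4975, -0.166, 0.1297]
tool_rot: [-3.142, -0.0, 0.023]
force: [0.3, 1.2, -2.0]
grip_width: 0.0235
finger_force: 49.8
clock: 6.5
position: [0.5099, -0.2327, 0.1294]
tool_rot: [-3.141, 0.0, 0.024]
force: [-0.4, 0.6, -1.8]
grip_width: 0.0238
finger_force: 49.8
```

```bash
python3 -m inch '[[0.002,0.003,0.03,0,0,0,1],[0,0,0.03,0,0,0,1],[0,0,0.02,0,0,0,1],[0,0,0.01,0,0,0,1],[0,0,0,0,0,0,1]]'
python3 -c "
from h import *;pic('scene','s3.png');pic('top','t3.png');b=cv2.imread('pics/s3.png')[150:300,120:330];a=cv2.imread('pics/t3.png')[200:350,330:540]
cv2.imwrite('pics/c3.png',cv2.resize(np.vstack([b,a]),(420,600)))"
```

```text
clock: 7.0
position: [0.5118, -0.2356, 0.0386]
tool_rot: [-3.141, 0.002, 0.024]
force: [-0.6, -0.1, -2.7]
grip_width: 0.0234
finger_force: 49.9
```

View pics/c3.png

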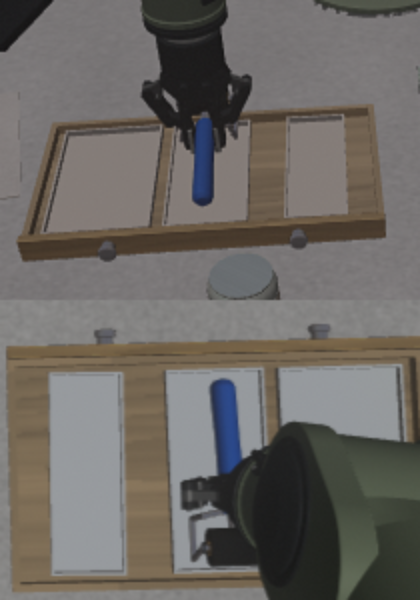

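```bash
python3 -c "
from m import *
im=cv2.imread('pics/t3.png')[:,:,::-1].copy()
for a,mu,e0,e1,_ in handles(im):
  if mu[0]>340: print(a,mu,e0,e1,at('top',e0,.044)[:2],at('top',e1,.064)[:2],at('top',e1,.044)[:2])
print(proj('top',at('top',(441,241),.042)))"
```

```text
400 [443.5575 262.225 ] [442.0966 239.9933] [445.0453 284.8659] [ 0.6155 -0.2371] [ 0.5278 -0.2354] [ 0.5268 -0.2409]
[441. 241.]
```

```bash
python3 -m inch '[[0.001,0,0.01,0,0,0,1],[0,0,0.005,0,0,0,1],[0,0,0.002,0,0,0,1],[0,0,0.001,0,0,0,1],[0,0,0,0,0,0,1]]'
```

```text
clock: 7.6
position: [0.5131, -0.2368, 0.0213]
tool_rot: [-3.142, 0.0, 0.023]
force: [-0.4, 0.5, -1.1]
grip_width: 0.0234
finger_force: 49.9
```

```bash
python3 -m inch '[[0,0,0.001,0,0,0,1],[0,0,0,0,0,0,1],[0,0,0,0,0,0,0.5],[0,0,0,0,0,0,0.5],[0,0,0,0,0,0,0.5]]'
python3 -m inch '[[0,0,-0.01,0,0,0,0.5],[0,0,-0.03,0,0,0,0.5],[0,0,-0.05,0,0,0,0.5],[0,0,-0.05,0,0,0,0.4],[0,0,0,0,0,0,0.3]]'
```

```text
clock: 8.1
position: [0.5132, -0.2369, 0.0204]
tool_rot: [3.141, -0.0, 0.023]
force: [-0.1, 0.2, -0.5]
grip_width: 0.0432
finger_force: 0.0
clock: 8.6
position: [0.5158, -0.2379, 0.1672]
tool_rot: [3.138, -0.009, 0.022]
force: [0.5, -0.5, -0.7]
grip_width: 0.0598
finger_force: 0.0
```

```bash
python3 -m inch '[[0,-0.03,0,0,0,0,0.3],[-0.004,-0.04,0,0,0,0,0.3],[-0.005,-0.04,0,0,0,0,0.3],[-0.005,-0.04,0,0,0,0,0.3],[-0.005,-0.04,0,0,0,0,0.3]]'
python3 -m inch '[[-0.005,-0.04,0,0,0,0,0.3],[-0.005,-0.04,0,0,0,0,0.3],[-0.005,-0.04,0,0,0,0,0.3],[-0.005,-0.04,0,0,0,0,0.3],[-0.005,-0.04,0,0,0,0,0.3]]'
python3 -m inch '[[-0.005,-0.04,0,0,0,0,0.3],[-0.005,-0.04,0,0,0,0,0.3],[0,-0.01,0,0,0,0,0.3],[0,0,0,0,0,0,0.3],[0,0,0,0,0,0,0.3]]'
python3 -c "
from m import *;im=pic('top','t4.png')
s=telemetry.observe();print(s['qpos'],s['position'],s['tool_rot'])
for a,mu,e0,e1,_ in handles(im): print(a,e0,e1,at('top',e0,.022)[:2],at('top',e0,.03)[:2],at('top',e1,.022)[:2])
cv2.imwrite('pics/c4.png',cv2.imread('pics/t4.png')[210:380,330:560])"
```

```text
clock: 9.1
position: [0.4894, -0.0459, 0.1611]
tool_rot: [3.141, -0.001, 0.023]
force: [1.3, 0.4, -0.2]
grip_width: 0.0598
finger_force: 0.0
clock: 9.6
position: [0.4599, 0.1536, 0.1611]
tool_rot: [-3.141, -0.001, 0.023]
force: [0.9, -0.5, 0.1]
grip_width: 0.0598
finger_force: 0.0
clock: 10.1
position: [0.4484, 0.2407, 0.1605]
tool_rot: [3.141, -0.0, 0.022]
force: [-0.5, -0.9, -0.6]
grip_width: 0.0596
finger_force: 0.0
[-0.3592  0.45   -0.3258  1.9586  0.2034  0.7646 -2.3519] [0.4486 0.2403 0.1605] [ 3.1409 -0.0001  0.0212]
559 [439.86   240.0813] [445.4427 303.9797] [ 0.6166 -0.2385] [ 0.6161 -0.2364] [ 0.4873 -0.2467]
```

View pics/c4.png

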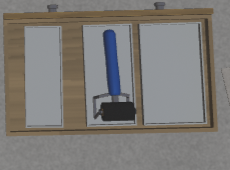

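Medium rests in its tray (centre x ≈ 0.527). Joint 7 is close to its limit here, so I'll flip the wrist half a turn before grasping.

```bash
python3 -m inch '[[0,0,0,0,0,-0.149,0.3],[0,0,0,0,0,-0.149,0.3],[0,0,0,0,0,-0.149,0.3],[0,0,0,0,0,-0.149,0.3],[0,0,0,0,0,-0.149,0.3]]' >/dev/null
python3 -m inch '[[0,0,0,0,0,-0.149,0.3],[0,0,0,0,0,-0.149,0.3],[0,0,0,0,0,-0.149,0.3],[0,0,0,0,0,-0.149,0.3],[0,0,0,0,0,-0.149,0.3]]'
python3 -m inch '[[0,0,0,0,0,-0.149,0.3],[0,0,0,0,0,-0.149,0.3],[0,0,0,0,0,-0.149,0.3],[0,0,0,0,0,-0.149,0.3],[0,0,0,0,0,-0.149,0.3]]' >/dev/null
python3 -m inch '[[0,0,0,0,0,-0.149,0.3],[0,0,0,0,0,-0.149,0.3],[0,0,0,0,0,-0.149,0.3],[0,0,0,0,0,-0.149,0.3],[0,0,0,0,0,-0.149,0.3]]'
python3 -m inch '[[0,0,0,0,0,-0.149,0.3],[0,0,0,0,0,-0.018,0.3],[0,0,0.03,0,0,0,0.3],[0,0,0.03,0,0,0,0.3],[0,0,0,0,0,0,0.3]]'
python3 -c "
from m import *
s=telemetry.observe();print(s['qpos'],s['position'],s['tool_rot'])"
```

```text
clock: 11.15
position: [0.4487, 0.2401, 0.1604]
tool_rot: [3.141, 0.001, 1.517]
force: [-0.7, -0.7, -0.8]
grip_width: 0.0598
finger_force: 0.0
clock: 12.15
position: [0.4488, 0.24, 0.1603]
tool_rot: [-3.14, 0.0, 3.007]
force: [0.8, -0.2, -1.1]
grip_width: 0.0598
finger_force: 0.0
clock: 12.65
position: [0.4472, 0.2399, 0.0979]
tool_rot: [-3.139, -0.004, -3.118]
force: [-0.7, -0.8, -0.0]
grip_width: 0.0598
finger_force: 0.0
[ 0.1022  0.7452 -1.0074  1.9781  0.8197  0.9007  0.246 ] [0.4472 0.2399 0.0979] [-3.1391 -0.0036 -3.1177]
```

```bash
python3 -m inch '[[-0.002,0,0.03,0,0,0,0.3],[0,0,0.03,0,0,0,0.3],[0,0,0.015,0,0,0,0.3],[0,0,0.006,0,0,0,0.3],[0,0,0.002,0,0,0,0.3]]'
python3 -m inch '[[0,0,0,0,0,0,0.3],[0,0,0,0,0,0,0.3]]'; python3 -c "
from h import *;s=telemetry.observe();print(s['qpos'],s['position'],s['tool_rot'])"
```

```text
clock: 13.15
position: [0.4506, 0.2418, 0.018]
tool_rot: [-3.142, 0.001, -3.115]
force: [0.1, -0.7, 0.7]
grip_width: 0.0599
finger_force: 0.0
clock: 13.35
position: [0.4507, 0.242, 0.0183]
tool_rot: [3.141, 0.001, -3.114]
force: [0.6, 1.1, -0.5]
grip_width: 0.0598
finger_force: 0.0
[ 0.02166207  0.86055372 -0.88792416  2.00169455  0.98385191  0.78493666
  0.12877762] [0.45074033 0.241985   0.0182979 ] [ 3.14120013e+00  1.18526713e-03 -3.11423852e+00]
```

```bash
python3 -m inch '[[0.001,-0.001,0.002,0,0,0,0.3],[0,0,0,0,0,0,1],[0,0,0,0,0,0,1],[0,0,0,0,0,0,1],[0,0,0,0,0,0,1]]' 50
python3 -m inch '[[0,0,0,0,0,0,1],[0,0,-0.005,0,0,0,1],[0,0,-0.01,0,0,0,1],[0,0,-0.015,0,0,0,1],[0,0,-0.02,0,0,0,1]]'
```

```text
clock: 13.85
position: [0.4493, 0.2408, 0.0156]
tool_rot: [-3.141, 0.0, -3.114]
force: [-0.3, -2.1, 6.6]
grip_width: 0.0237
finger_force: 48.6
clock: 14.35
position: [0.4489, 0.2408, 0.0661]
tool_rot: [-3.141, -0.001, -3.113]
force: [0.9, 0.3, -1.1]
grip_width: 0.0233
finger_force: 49.0
```

```bash
python3 -m inch '[[0,0,-0.035,0,0,0,1],[0,0,-0.035,0,0,0,1],[-0.009,-0.03,0,0,0,0,1],[-0.01,-0.04,0,0,0,0,1],[-0.01,-0.04,0,0,0,0,1]]'
python3 -m inch '[[-0.01,-0.04,0,0,0,0,1],[-0.01,-0.04,0,0,0,0,1],[-0.01,-0.04,0,0,0,0,1],[-0.01,-0.04,0,0,0,0,1],[-0.005,-0.04,0,0,0,0,1]]'
python3 -m inch '[[-0.004,-0.025,0,0,0,0,1],[0,-0.01,0.03,0,0,0,1],[0,0,0.03,0,0,0,1],[0,0,0.02,0,0,0,1],[0,0,0,0,0,0,1]]'
python3 -c "
from m import *;im=pic('top','t5.png')
s=telemetry.observe();print(s['qpos'],s['position'],s['tool_rot'])
for a,mu,e0,e1,_ in handles(im): print(a,e0,e1,at('top',e0,.058)[:2],at('top',e1,.058)[:2])
cv2.imwrite('pics/c5.png',cv2.resize(cv2.imread('pics/t5.png')[200:360,320:560],(480,320)))"
```

```text
clock: 14.85
position: [0.4815, 0.1306, 0.1362]
tool_rot: [-3.142, 0.001, -3.112]
force: [0.3, -0.4, -0.9]
grip_width: 0.0236
finger_force: 49.3
clock: 15.35
position: [0.5324, -0.0686, 0.1361]
tool_rot: [3.141, 0.001, -3.113]
force: [-0.5, 0.9, -1.4]
grip_width: 0.0237
finger_force: 49.3
clock: 15.85
position: [0.5357, -0.1017, 0.0539]
tool_rot: [3.141, -0.003, -3.113]
force: [0.1, -0.5, -1.3]
grip_width: 0.0235
finger_force: 49.3
[ 0.728   0.851  -0.9527  1.9004  0.9019  0.8953  0.9095] [ 0.5365 -0.1015  0.0554] [ 3.1408 -0.0012 -3.113 ]
686 [138.2632 310.974 ] [133.0979 372.8893] [0.4803 0.3612] [0.3614 0.369 ]
```

View pics/c5.png

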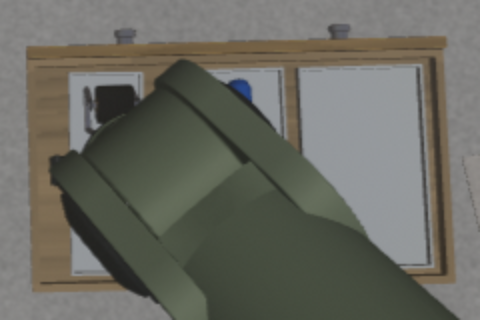

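```bash
python3 -c "
from m import *
im=cv2.imread('pics/t5.png')[:,:,::-1].copy()
rc=rollers(im,[(366,238,387,263)])[0];print(rc,at('top',rc[0],.097))"
python3 -m inch '[[0,0,0.02,0,0,0,1],[0,0,0.008,0,0,0,1],[0,0,0.003,0,0,0,1],[0,0,0,0,0,0,1]]'
```

```text
((377.0, 251.5), (17.0, 18.0), 90.0) [ 0.5922 -0.1014  0.097 ]
clock: 16.3
position: [0.5372, -0.1017, 0.0249]
tool_rot: [3.142, 0.0, -3.113]
force: [-0.2, -0.1, -1.1]
grip_width: 0.0234
finger_force: 49.3
```

```bash
python3 -m inch '[[0,0,0.003,0,0,0,1],[0,0,0.0015,0,0,0,1],[0,0,0,0,0,0,1],[0,0,0,0,0,0,1]]'
```

```text
clock: 16.7
position: [0.5372, -0.102, 0.0205]
tool_rot: [-3.141, 0.001, -3.114]
force: [-3.0, -1.2, 9.3]
grip_width: 0.024
finger_force: 50.6
```

```bash
python3 -m inch '[[0,0,0,0,0,0,0.5],[0,0,0,0,0,0,0.5],[0,0,0,0,0,0,0.5],[0,0,-0.01,0,0,0,0.5],[0,0,-0.03,0,0,0,0.5]]'
python3 -m inch '[[0,0,-0.05,0,0,0,0.5],[0,0,-0.05,0,0,0,0.4],[0.005,0.04,0,0,0,0.085,0.3],[0.005,0.04,0,0,0,0.08,0.3],[0,0,0,0,0,0,0.3]]'
```

```text
clock: 17.2
position: [0.5357, -0.1016, 0.0591]
tool_rot: [3.141, -0.003, -3.113]
force: [0.5, -0.2, 0.1]
grip_width: 0.0428
finger_force: 0.0
clock: 17.7
position: [0.5278, -0.0166, 0.1616]
tool_rot: [3.14, 0.002, 3.008]
force: [-0.6, 0.0, -0.4]
grip_width: 0.0597
finger_force: 0.0
```

```bash
python3 -m inch '[[0.012,0.037,0,0,0,0,0.3],[0.012,0.038,0,0,0,0,0.3],[0.013,0.038,0,0,0,0,0.3],[0.013,0.038,0,0,0,0,0.3],[0.013,0.038,0,0,0,0,0.3]]'
python3 -m inch '[[0.012,0.038,0,0,0,0,0.3],[0.012,0.038,0,0,0,0,0.3],[0.012,0.038,0,0,0,0,0.3],[0.012,0.038,0,0,0,0,0.3],[0.012,0.034,0,0,0,0,0.3]]'
python3 -m inch '[[0,0,0,0,0,0,0.3],[0,0,0.03,0,0,0,0.3],[0,0,0.03,0,0,0,0.3],[0,0,0,0,0,0,0.3]]'
python3 -c "
from m import *;im=pic('top','t6.png')
s=telemetry.observe();print(s['qpos'],s['position'],s['tool_rot'])
for a,mu,e0,e1,_ in handles(im): print(a,e0,e1,at('top',e0,.024)[:2],at('top',e1,.024)[:2])
cv2.imwrite('pics/c6.png',cv2.resize(im[200:360,320:560,::-1],(480,320)))"
```

```text
clock: 18.2
position: [0.491, 0.1753, 0.1603]
tool_rot: [-3.142, 0.0, 3.005]
force: [0.7, 1.0, -0.1]
grip_width: 0.0599
finger_force: 0.0
clock: 18.7
position: [0.4568, 0.3683, 0.1604]
tool_rot: [3.141, -0.0, 3.006]
force: [0.4, -0.7, 0.5]
grip_width: 0.0599
finger_force: 0.0
clock: 19.1
position: [0.4565, 0.3647, 0.0973]
tool_rot: [-3.138, -0.003, 3.005]
force: [-0.3, -0.2, 0.3]
grip_width: 0.0602
finger_force: 0.0
[-0.1597  0.8114 -0.9392  1.7778  0.7828  0.9774  0.0103] [0.4569 0.3657 0.0994] [-3.14   -0.0019  3.0052]
569 [439.7788 240.0928] [445.3664 303.982 ] [ 0.6164 -0.2378] [ 0.4875 -0.246 ]
575 [375.5025 267.9931] [376.1775 330.0212] [ 0.5607 -0.1065] [ 0.4362 -0.1061]
280 [135.075  347.2696] [133.5153 373.1279] [0.404  0.3808] [0.3527 0.383 ]
```

View pics/c6.png

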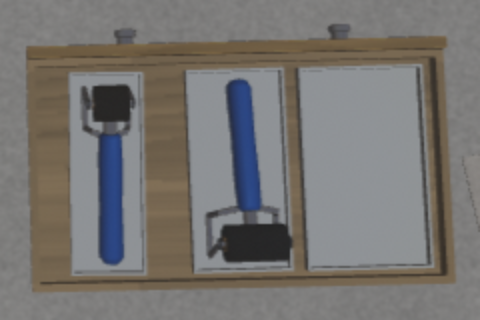

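```bash
python3 -c "
from m import *
im=cv2.imread('pics/t6.png')[:,:,::-1].copy()
for b in [(430,310,468,333),(365,240,389,263)]:
  rc=rollers(im,[b])[0];print(rc,at('top',rc[0],.062))"
python3 -m inch '[[0.002,0.004,0.03,0,0,0,0.3],[0,0.001,0.03,0,0,0,0.3],[0,0,0.015,0,0,0,0.3],[0,0,0.006,0,0,0,0.3],[0,0,0.002,0,0,0,0.3]]'
python3 -m inch '[[0,0,0,0,0,0,0.3],[0,0,0,0,0,0,0.3]]'
```

```text
((448.0, 320.5), (17.0, 32.0), 90.0) [ 0.4594 -0.24    0.062 ]
((375.5, 251.0), (16.0, 17.0), 90.0) [ 0.5941 -0.1027  0.062 ]
clock: 19.65
position: [0.4565, 0.372, 0.0176]
tool_rot: [3.141, 0.0, 3.004]
force: [-0.2, 0.4, -0.4]
grip_width: 0.0595
finger_force: 0.0
clock: 19.85
position: [0.4565, 0.3721, 0.0179]
tool_rot: [3.141, 0.001, 3.005]
force: [-0.2, 0.6, -0.2]
grip_width: 0.0598
finger_force: 0.0
```

```bash
python3 -m inch '[[0.001,0,0.0025,0,0,0,0.3],[0,0,0,0,0,0,1],[0,0,0,0,0,0,1],[0,0,0,0,0,0,1],[0,0,0,0,0,0,1]]' 50
python3 -m inch '[[0,0,0,0,0,0,1],[0,0,-0.005,0,0,0,1],[0,0,-0.01,0,0,0,1],[0,0,-0.015,0,0,0,1],[0,0,-0.02,0,0,0,1]]'
```

```text
clock: 20.35
position: [0.4551, 0.372, 0.0146]
tool_rot: [3.141, 0.0, 3.005]
force: [-1.0, -1.1, 4.7]
grip_width: 0.0239
finger_force: 48.7
clock: 20.85
position: [0.4548, 0.3718, 0.0656]
tool_rot: [-3.141, -0.0, 3.005]
force: [0.6, -0.2, -2.1]
grip_width: 0.0238
finger_force: 49.1
```

```bash
python3 -m inch '[[0,0,-0.035,0,0,0,1],[0,0,-0.035,0,0,-0.08,1],[0,0,0,0,0,-0.08,1],[-0.002,-0.026,0,0,0,0,1],[-0.004,-0.04,0,0,0,0,1]]'
python3 -m inch '[[-0.004,-0.042,0,0,0,0,1],[-0.004,-0.042,0,0,0,0,1],[-0.004,-0.042,0,0,0,0,1],[-0.004,-0.042,0,0,0,0,1],[-0.004,-0.042,0,0,0,0,1]]'
python3 -m inch '[[-0.004,-0.042,0,0,0,0,1],[-0.004,-0.042,0,0,0,0,1],[-0.004,-0.042,0,0,0,0,1],[-0.004,-0.042,0,0,0,0,1],[-0.004,-0.042,0,0,0,0,1]]'
python3 -m inch '[[-0.004,-0.042,0,0,0,0,1],[-0.004,-0.042,0,0,0,0,1],[-0.004,-0.042,0,0,0,0,1],[-0.004,-0.042,0,0,0,0,1],[-0.004,-0.042,0,0,0,0,1]]'
python3 -m inch '[[-0.002,-0.03,0,0,0,0,1],[0,0,0,0,0,0,1],[0,0,0,0,0,0,1]]'
python3 -c "
from m import *
s=telemetry.observe();print(s['qpos'],s['position'],s['tool_rot'])"
```

```text
clock: 21.35
position: [0.462, 0.3073, 0.1362]
tool_rot: [3.14, 0.001, -3.115]
force: [1.5, -1.0, -2.3]
grip_width: 0.0238
finger_force: 49.4
clock: 21.85
position: [0.4876, 0.0948, 0.1358]
tool_rot: [-3.141, 0.001, -3.118]
force: [1.8, 0.2, -2.0]
grip_width: 0.0237
finger_force: 49.4
clock: 22.35
position: [0.5124, -0.1149, 0.1359]
tool_rot: [-3.141, 0.001, -3.118]
force: [1.5, 0.8, -1.7]
grip_width: 0.0239
finger_force: 49.4
clock: 22.85
position: [0.5371, -0.3244, 0.1361]
tool_rot: [-3.141, 0.001, -3.119]
force: [0.4, 0.9, -1.8]
grip_width: 0.0236
finger_force: 49.4
clock: 23.15
position: [0.5398, -0.3525, 0.1355]
tool_rot: [3.141, 0.001, -3.119]
force: [-0.3, 0.7, -2.1]
grip_width: 0.0233
finger_force: 49.4
[ 1.088   0.8644 -1.0076  1.5922  0.7875  1.1367  1.4828] [ 0.5398 -0.3525  0.1355] [ 3.1414  0.0007 -3.1193]
```

```bash
python3 -m inch '[[-0.0045,-0.01,0.03,0,0,0,1],[0,0,0.03,0,0,0,1],[0,0,0.02,0,0,0,1],[0,0,0,0,0,0,1],[0,0,0,0,0,0,1]]'
python3 -c "
from m import *;im=pic('top','t7.png')
cv2.imwrite('pics/c7.png',cv2.resize(im[200:360,320:560,::-1],(480,320)))"
```

```text
clock: 23.65
position: [0.5452, -0.3615, 0.0555]
tool_rot: [3.141, 0.001, -3.117]
force: [-0.3, -0.3, -1.8]
grip_width: 0.0233
finger_force: 49.4
```

View pics/c7.png

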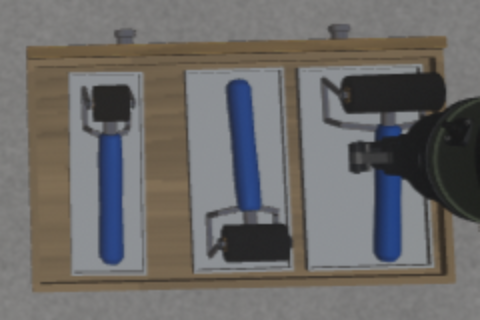

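```bash
python3 -c "
from m import *
im=cv2.imread('pics/t7.png')[:,:,::-1].copy()
print(at('top',(516.5,246.5),.098))
for a,mu,e0,e1,_ in handles(im): print(a,e0,e1,at('top',e1,.062)[:2])"
```

```text
[ 0.5996 -0.3602  0.098 ]
582 [439.7162 240.7784] [445.3077 303.9812] [ 0.491  -0.2356]
573 [375.4642 267.9926] [376.2262 330.0112] [ 0.442  -0.1019]
424 [514.2778 286.097 ] [514.5054 329.002 ] [ 0.4426 -0.3667]
```

```bash
python3 -m inch '[[0.0015,0,0.02,0,0,0,1],[0,0,0.01,0,0,0,1],[0,0,0.003,0,0,0,1],[0,0,0.002,0,0,0,1],[0,0,0.001,0,0,0,1]]'; python3 -m inch '[[0,0,0,0,0,0,1],[0,0,0,0,0,0,1]]'
```

```text
clock: 24.2
position: [0.5428, -0.3622, 0.0194]
tool_rot: [-3.141, -0.001, -3.119]
force: [-16.3, 4.8, 29.0]
grip_width: 0.0234
finger_force: 52.5
clock: 24.4
position: [0.5428, -0.3621, 0.0195]
tool_rot: [-3.141, -0.001, -3.118]
force: [-10.6, 2.8, 16.5]
grip_width: 0.0236
finger_force: 51.6
```

```bash
python3 -m inch '[[0,0,-0.001,0,0,0,1],[0,0,0,0,0,0,1],[0,0,0,0,0,0,1]]'; python3 -m inch '[[0,0,0,0,0,0,0.5],[0,0,0,0,0,0,0.5],[0,0,0,0,0,0,0.5],[0,0,-0.01,0,0,0,0.5],[0,0,-0.03,0,0,0,0.5]]'; python3 -m inch '[[0,0,-0.05,0,0,0,0.5],[0,0,-0.05,0,0,0,0.5],[0,0.04,0,0,0,0,0.5],[0.02,0.04,0,0,0,0,0.5],[0.02,0.04,0,0,0,0,0.5]]'
python3 -m inch '[[0.02,0.04,0,0,0,0,0.5],[0.02,0.04,0,0,0,0,0.5],[0.02,0.04,0,0,0,0,0.5],[0.0,0.04,0,0,0,0,0.5],[0,0.04,0,0,0,0,0.5]]'
python3 -c "
from m import *;im=pic('top','t8.png');sc=pic('scene','s8.png')
cv2.imwrite('pics/c8.png',np.vstack([cv2.resize(im[200:360,320:560,::-1],(480,320)),cv2.resize(sc[180:290,120:330,::-1],(480,250))]))"
```

```text
clock: 24.7
position: [0.5434, -0.3624, 0.0197]
tool_rot: [-3.141, 0.0, -3.118]
force: [-1.8, 0.6, 5.5]
grip_width: 0.0239
finger_force: 50.0
clock: 25.2
position: [0.542, -0.3617, 0.0581]
tool_rot: [3.14, -0.003, -3.118]
force: [-0.3, 0.6, 1.1]
grip_width: 0.0428
finger_force: 0.0
clock: 25.7
position: [0.4997, -0.2416, 0.1601]
tool_rot: [-3.141, 0.001, -3.118]
force: [1.4, 0.3, 1.0]
grip_width: 0.0427
finger_force: 0.0
clock: 26.2
position: [0.4352, -0.0437, 0.16]
tool_rot: [-3.14, 0.001, -3.119]
force: [0.6, 0.9, -0.5]
grip_width: 0.043
finger_force: 0.0
```

View pics/c8.png

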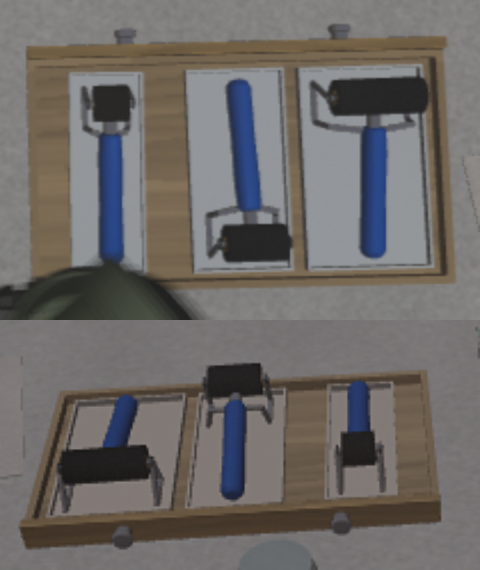

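```bash
python3 -c "
from m import *
for n,t,s in [('L',(509,248),(165.9,243.4)),('M',(448,320.5),(222.8,206.4)),('S',(375.5,251),(276.6,236.3))]:
  o1,d1=ray('top',t);o2,d2=ray('scene',s)
  k=np.linalg.lstsq(np.c_[d1,-d2],o2-o1,rcond=None)[0];p,q=o1+k[0]*d1,o2+k[1]*d2
  print(n,(p+q)/2,np.linalg.norm(p-q),at('top',t,.062)[:2])
im=cv2.imread('pics/t8.png')[:,:,::-1].copy()
for a,mu,e0,e1,_ in handles(im): print(a,at('top',e0,.024)[:2],at('top',e1,.024)[:2])
"
```

```text
L [ 0.5983 -0.361   0.0575] 0.003958234223372801 [ 0.5981 -0.3613]
M [ 0.4591 -0.2382  0.0584] 0.005397682739740418 [ 0.4594 -0.24  ]
S [ 0.5943 -0.1009  0.058 ] 0.004432453269632 [ 0.5941 -0.1027]
577 [ 0.6164 -0.2377] [ 0.4875 -0.2459]
601 [ 0.567 -0.374] [ 0.441  -0.3685]
580 [ 0.5607 -0.1064] [ 0.4422 -0.1053]
```

Triangulated roller heights (0.058 against the expected 0.057) and positions match brayers lying flat and centred, so I'm handing in.

```bash
python3 -m inch '[[0,0,0,0,0,0,0.5],[0,0,0,0,0,0,0.5]]' >/dev/null; python3 -c "
from h import *;print(bot.job_done())"
```

```text
the job is handed in; nothing more can be done
None
```

All three brayers are in their own trays, roller up and released; the job was handed in at about 27 s of the 96 s allowed, no verdict came back, and my last camera check had each about 2 mm or less off lengthwise and a few mm sideways.

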